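# Close up the coil-drying pot

### The arm

A 7-joint arm with a two-finger parallel gripper is mounted at the origin on a cart in front of the work surface, level with it; the furniture and walls round the work are solid. World frame = base frame: x ahead of the robot, y to its left, z up, the work surface at z = 0. Lengths are in m, angles in degrees, forces in N, time in s.
With the tool pointing down it reaches from about 0.4 to 0.75 m from the base axis. Payload 19.5 kg.
Tool frame: the origin (TCP) lies on the centre line of the jaws, within the pads' length; the fingertips stand 22 mm ahead of it and the grasp point (between the pads) lies 3 mm ahead of it; z points along the fingers, y is the direction in which the jaws open and shut (so a half turn about z gives the same grasp; the last joint's range is limited). The gripper opens to 85 mm and grips with 20 to 120 N. Pads are 22 mm wide; open, the fingers measure 114 mm over their backs; the gripper's body (76 mm by 85 mm) begins 54 mm behind the grasp point. The pads swing forward as they close: fully open they stand 13 mm farther back than shut.
Start: joints at [64.303, 40.479, -1.581, 85.061, 1.261, 54.483, -4.326], TCP at [0.228, -0.528, 0.253] pointing down, gripper open.
Joint ranges: [-155.06, 155.06], [-18.47, 123.98], [-90, 86.84], [0, 140.48], [-83.41, 263.41], [0, 116], [-161.91, 161.91]. Speed limits (degrees/s): [108.29, 108.29, 147.25, 147.25, 172.46, 172.46, 172.46].

### API

Orientations are given as [roll, pitch, yaw] about the fixed x, y, z axes, in that order (R = Rz(yaw) Ry(pitch) Rx(roll)).
In Python, from plant import arm, vision, job gives the robot as it stands.
- The arm moves only by the shell command python3 -m jog 'ROWS' [FORCE]. ROWS is a JSON object of lists of equal length, an entry for each row: "rotation": the turn, a rotation vector about the world's x, y, z in rad, a list of three; "linear": the shift along the world's x, y, z in mm, a list of three; "gripper": the finger opening in mm, from 0 to 85.4. In form: {"rotation": [[wx, wy, wz], ...], "linear": [[x, y, z], ...], "gripper": [gripper, ...]}. A call has 1 to 8 rows; each row shifts and turns the pose as measured when the row begins; what a row does not reach is not made up. A row lasts 1/8 s, in which the tool goes at most 62.5 mm and 10.7 degrees, less where a joint would pass 70% of its speed; a pose out of reach is approached as far as the arm can. A call is refused whole if a number of a shift passes 62.5 or a number of a turn 0.188, either way. A call with a gripper value outside its range is refused whole. The fingers move at their own pace and stop on an object; FORCE is the grip in N (left out, the last holds). Time passes only in rows, so rows that do not move let the fingers close. It gives the time, the measured TCP pose, the force and the opening at its end, in the units of the state.
- arm.observe(): the state, without advancing time (a new reading comes with each control period).
- vision.read_camera(name): name is "scene" or "top"; returns (picture, depth): 420x560x3 uint8, red, green, blue; 420x560 float32, m along the optical axis (not along the pixel's ray), 0 where there is no reading.
- vision.camera_model(name): a dict with "camera_matrix" (3x3 intrinsics, pixels), "rvec" (rotation vector, rad) and "tvec" (3), from world to camera coordinates, as OpenCV has them. Camera axes: x right, y down, z forward; pixel columns grow to the right and rows downward; lengths in m; the calibration is good to about 2 mm. A picture is of the moment at which its call begins. camera_model takes no time and is no camera call.
- job.sign_off(): hands the job in, once; it reports no verdict.
Trained networks look in the newest picture that a camera, given by its name, has taken for a name from the list of things; names that differ only in an ending like _2 or _b are one class to them, and where a whole thing is asked for, a point or a joint stands for the part that bears it (a point fixed in the world has none). Each returns a list of dicts, best first, with "confidence" (0 to 1); they miss things now and then, are a little off and sometimes report something else, mostly with a low value. They report only what shows in the picture. A call takes as long as a camera call. They do not tell look-alikes from the thing itself.
- vision.boxes_of(query, camera): "bbox" ([centre column, centre row, width, height] in pixels, round what is visible of it).
- vision.masks_of(query, camera): "mask" (420x560 bool, what is visible of it) and "bbox" ([centre column, centre row, width, height] in pixels, round what is visible of it).
- vision.landmark_of(query, camera): "xy" ([column, row] in pixels: a listed point, or the origin of a listed thing).
The state is a dict: "clock": time; "joint_positions": joint angles; "qd": joint speeds; "effort": joint torques, N m; "eef_pos": TCP position; "ee_rot": TCP orientation; "contact_force": force on the tool from outside, world axes, zero at the start; "moment": the same for the moment, N m; "width": finger opening in m.
Only numpy, scipy, OpenCV 4.12 (cv2) and the standard library are available. Lean on these libraries where they do the work, as an engineer would, in place of code of your own. Each camera call takes 0.05 s, during which the arm holds its last target. There are 200 camera calls.

### The job

Put the wound bobbins away in the drying pot: flip both vent caps right open and put every bobbin on the bench down on the pot's floor, side by side. Then, with the vents still open, set the lid on the rim with its key well to one side of the notch (a good three centimetres along the rim), turn it there on the rim to bed the joint until the key drops into the notch, and see that the lid sits fully down. Last, press both vent caps shut; leave the eraser, hex key and black terminal cap where they are.

Things in the scene. Friction and masses are not known exactly. Their poses are not given: they have to be found in the camera images.
- pot_rim (a point): Fixed round open aluminium pot, outside diameter 140, inside 126, rim 60 above the table, inner floor 6 above the table (54 deep). This point is the centre of the mouth at rim height; z up; its axes turn with the pot and -x points from the pot's centre to the notch. A low foot joins the pot to a rack with two upright vent tubes standing 130 to the pot's -y side, at x -50 (front) and +50 (rear), tubes 20 in diameter, mouths 75 above the table.
- pot_notch (a point): The one notch in the pot's rim: 18 wide along the rim, 12 deep, through the whole 7 thick wall, with a square cheek outside on either side of it. This point is at rim height, 70 from the pot's centre.
- lid_knob (a point): Loose aluminium lid (250 g, diameter 140, disc 8 thick) with a black plug under it (diameter 120, 16 deep below the disc, 3 clearance all round inside the pot) and a round black knob on top, diameter 30, 26 high, standing 2 above the disc. This point is the centre of the knob, 23 above the disc's underside; z up, -x points to the lid's key. At the start the lid stands level on its plug on the table.
- lid_seat (a point): Centre of the underside of the lid's disc (16 above the plug's bottom); lies 0 above pot_rim when the lid is seated, while the key rides on the rim it is 9 above pot_rim if the lid is held level and about 5 if the lid is let go and leans. Same axes as lid_knob.
- lid_key (a point): The lid's one key: a lug 14 wide under the rim of the disc that reaches 9 below the disc's underside and sticks out 11 past the disc's edge, where it is seen from above. This point is at the disc's edge, 70 from the lid's centre, at the level of its underside.
- vent_front (a joint): Hinged flap of a vent tube (the front of the two, the one nearer the robot). Value in rad: 0 = shut flat on the tube, grows as the lip is lifted, up to 1.95 = leaning back past upright. Stays at whatever angle it is left (friction about 0.02 N m), so it has to be moved all the way and pressed.
- vent_rear (a joint): Hinged flap of a vent tube (the rear of the two, the one farther from the robot). Value in rad: 0 = shut flat on the tube, grows as the lip is lifted, up to 1.95 = leaning back past upright. Stays at whatever angle it is left (friction about 0.02 N m), so it has to be moved all the way and pressed.
- vent_front_hinge (a point): Hinge of the vent_front flap, at the rear (+x) edge of its tube's mouth, 75 above the table, fixed. The hinge axis is this point's y; with the flap shut the tube's axis lies 14 from here along -x and the flap (24 wide, top face 6.5 above the hinge) reaches to 44 along -x.
- vent_front_lip (a point): Middle of the free lip of the vent_front flap, 34 from the hinge; the lip is 24 wide, 6 thick, sticks out 20 past the tube and can be pinched by its two sides or lifted from below. Moves with the flap.
- vent_rear_hinge (a point): Hinge of the vent_rear flap, at the rear (+x) edge of its tube's mouth, 75 above the table, fixed. The hinge axis is this point's y; with the flap shut the tube's axis lies 14 from here along -x and the flap (24 wide, top face 6.5 above the hinge) reaches to 44 along -x.
- vent_rear_lip (a point): Middle of the free lip of the vent_rear flap, 34 from the hinge; the lip is 24 wide, 6 thick, sticks out 20 past the tube and can be pinched by its two sides or lifted from below. Moves with the flap.
- bobbin_0_mid (a point): Wound copper bobbin with black end discs, 31 in diameter, 24 high, 48 g, standing on the table. One to three are present, alike. This point is its centre, z its axis.
- bobbin_1_mid (a point): Wound copper bobbin with black end discs, 31 in diameter, 24 high, 48 g, standing on the table. One to three are present, alike. This point is its centre, z its axis.
- bobbin_2_mid (a point): Wound copper bobbin with black end discs, 31 in diameter, 24 high, 48 g, standing on the table. One to three are present, alike. This point is its centre, z its axis.
- rubber_block_mid (a point): Eraser, 20x42x12, bystander; its centre.
- bent_key_mid (a point): Bent hex key, 27x80x4, bystander; its middle.
- dome_cap_mid (a point): Black domed terminal cap, 24x24x17, bystander; its middle.
Not all that is in view belongs to the job. Leave any purple look-alike of the part that bears bobbin_0_mid alone.

How it is judged (in metres and radians):
On the way, in this order (a step that is already met when the one before it is completed fails the run):
1. both vent caps are open and every bobbin is in the pot (in any order) (value of joint each of vent_front, vent_rear above 1.3 rad and horizontal distance between each of bobbin_0_mid, bobbin_1_mid, bobbin_2_mid and pot_rim below 0.052 m and z of each of bobbin_0_mid, bobbin_1_mid, bobbin_2_mid in the frame of pot_rim below -0.03 m), for 0.2 s.
2. vents open, the lid rests on the rim with its key more than 2 cm from the notch (value of joint each of vent_front, vent_rear above 1.3 rad and horizontal distance between lid_seat and pot_rim below 0.006 m and angle between lid_seat's own z axis and vertical below 0.12 rad and z of lid_seat in the frame of pot_rim between 0.003 and 0.011 m and horizontal distance between lid_key and pot_notch above 0.02 m), for 0.2 s.
3. vents open, the lid, still on the rim, has been turned until its key is 6 to 20 mm from the notch (value of joint each of vent_front, vent_rear above 1.3 rad and horizontal distance between lid_seat and pot_rim below 0.006 m and angle between lid_seat's own z axis and vertical below 0.12 rad and z of lid_seat in the frame of pot_rim between 0.003 and 0.011 m and horizontal distance between lid_key and pot_notch between 0.006 and 0.02 m), for 0.04 s.
4. vents open, the key has dropped into the notch and the lid is down (value of joint each of vent_front, vent_rear above 1.3 rad and horizontal distance between lid_seat and pot_rim below 0.006 m and angle between lid_seat's own z axis and vertical below 0.03 rad and z of lid_seat in the frame of pot_rim between -0.003 and 0.002 m and horizontal distance between lid_key and pot_notch below 0.008 m), for 0.2 s.
At the end, for the whole second after the job is handed in: Both vent caps shut (under 0.09 rad), the lid down on the rim (underside within 2 mm of it, centred within 6 mm, key within 8 mm of the notch's middle, level within 0.03 rad), every bobbin that is present inside the pot (value of joint each of vent_front, vent_rear below 0.09 rad and horizontal distance between lid_seat and pot_rim below 0.006 m and angle between lid_seat's own z axis and vertical below 0.03 rad and z of lid_seat in the frame of pot_rim between -0.003 and 0.002 m and horizontal distance between lid_key and pot_notch below 0.008 m and horizontal distance between each of bobbin_0_mid, bobbin_1_mid, bobbin_2_mid and pot_rim below 0.052 m and z of each of bobbin_0_mid, bobbin_1_mid, bobbin_2_mid in the frame of pot_rim below -0.03 m); the robot touches nothing.
It fails at once if the eraser, hex key or terminal cap is moved more than 3 cm (distance of any of rubber_block_mid, bent_key_mid, dome_cap_mid from where it was at the start of the episode above 0.03 m).
Of bobbin_0, bobbin_1, bobbin_2 only 1 to 3 are there at a start; the rules pass over those that are not, and their reading is None.
At some moment in a run one of bobbin_0, bobbin_1, bobbin_2 may be knocked a few centimetres aside while the robot is not near it.
Once in a run the grip may slacken for a moment while it holds something.
It also fails if it takes over 210 s, if anything falls off the work surface, if the arm or the gripper's body presses on something with over 40 N, if the wrist force passes 120 N, or if a joint passes its speed limit or range.

## Working session

There is one attempt and no reset: what is moved stays moved. The work goes in short steps, Python scripts to look and compute and a shell command to move; the robot and the scene stay as the last step left them, time stands still between calls to the robot, and variables do not carry over. Pictures are saved under pics/ and viewed, about 12 in all and at most 16, crops included, and the job is handed in when it is done.

```bash
mkdir -p pics; ls; cat > h.py <<'E'
import numpy as np, cv2
from plant import arm, vision, job
def cam(n):
    m=vision.camera_model(n); R=cv2.Rodrigues(np.array(m["rvec"],float))[0]
    return np.array(m["camera_matrix"],float),R,np.array(m["tvec"],float).ravel()
def at_z(n,uv,z):
    "world point on pixel ray at height z"
    K,R,t=cam(n); d=R.T@np.linalg.inv(K)@np.array([uv[0],uv[1],1.]); o=-R.T@t
    return o+d*(z-o[2])/d[2]
def cloud(n,depth):
    K,R,t=cam(n); v,u=np.indices(depth.shape)
    p=np.stack([(u-K[0,2])/K[0,0]*depth,(v-K[1,2])/K[1,1]*depth,depth],-1)
    return (p-t)@R
def pix(n,p):
    K,R,t=cam(n); q=K@(R@np.array(p,float)+t); return q[:2]/q[2]
def save(n,im,crop=None,s=1):
    if crop: im=im[crop[1]:crop[3],crop[0]:crop[2]]
    cv2.imwrite(n,cv2.resize(im[:,:,::-1],None,fx=s,fy=s,interpolation=cv2.INTER_CUBIC))
E
python3 - <<'E'
from h import *
s=arm.observe(); print(s)
for c in ("top","scene"):
    im,d=vision.read_camera(c); save(f"pics/{c}0.png",im,s=1.4); np.save(f"{c}d.npy",d); 
    K,R,t=cam(c); print(c,-R.T@t)
    for q in ("pot_rim","pot_notch","lid_knob","lid_key","vent_front_hinge","vent_front_lip","vent_rear_hinge","vent_rear_lip","bobbin_0_mid","rubber_block_mid","bent_key_mid","dome_cap_mid"):
        print(c,q,[(np.round(r["xy"],1).tolist(),round(r["confidence"],2)) for r in vision.landmark_of(q,c)])
E
```

```text
pics
{'clock': 0.0, 'joint_positions': array([64.30275581, 40.513456  , -1.58346492, 85.08362902,  1.25798091,
       54.48355764, -4.3253594 ]), 'qd': array([-0.06329672,  0.063918  , -0.09766168,  0.0577297 , -0.01449331,
       -0.13522176, -0.09441176]), 'effort': array([ 1.35717378e-04, -8.83219099e+01,  1.23504516e+00, -2.36164248e+01,
        1.69082283e-02,  6.70642796e-03,  5.58049385e-05]), 'eef_pos': array([ 0.227434  , -0.5278444 ,  0.25283514]), 'ee_rot': array([-1.79936537e+02, -7.04167355e-04,  2.33078671e+01]), 'contact_force': array([-0.01725186, -0.21408955,  0.07158983]), 'moment': array([ 0.02621008,  0.00356853, -0.04108124]), 'width': 0.0852770866509325}
top [ 0.27414959 -0.01833799  1.4438654 ]
top pot_rim [([243.0, 209.4], 0.75)]
top pot_notch [([242.2, 227.9], 0.74)]
top lid_knob [([178.9, 214.2], 0.9)]
top lid_key [([166.8, 234.5], 0.85)]
top vent_front_hinge [([282.1, 226.3], 0.75), ([324.9, 165.6], 0.69), ([302.5, 263.5], 0.56), ([180.2, 213.5], 0.17)]
top vent_front_lip [([280.4, 235.3], 0.6)]
top vent_rear_hinge []
top vent_rear_lip [([302.9, 261.2], 0.6
[... 306 characters left out ...]
9882186]
scene pot_rim [([236.4, 206.1], 0.56), ([306.7, 264.6], 0.25)]
scene pot_notch [([216.3, 222.5], 0.78), ([261.9, 222.2], 0.46)]
scene lid_knob [([167.5, 205.6], 0.59)]
scene lid_key [([140.0, 213.8], 0.82)]
scene vent_front_hinge [([262.5, 226.4], 0.88)]
scene vent_front_lip [([255.1, 224.8], 0.57), ([195.9, 255.4], 0.31)]
scene vent_rear_hinge [([290.0, 209.4], 0.58), ([234.8, 206.0], 0.17)]
scene vent_rear_lip [([281.6, 212.5], 0.6), ([257.2, 223.7], 0.33)]
scene bobbin_0_mid [([373.4, 270.5], 0.55), ([416.0, 293.1], 0.51), ([280.6, 212.3], 0.42)]
scene rubber_block_mid [([264.5, 280.3], 0.62)]
scene bent_key_mid [([196.2, 250.8], 0.63)]
scene dome_cap_mid [([356.9, 225.8], 0.44)]
```

View pics/top0.png

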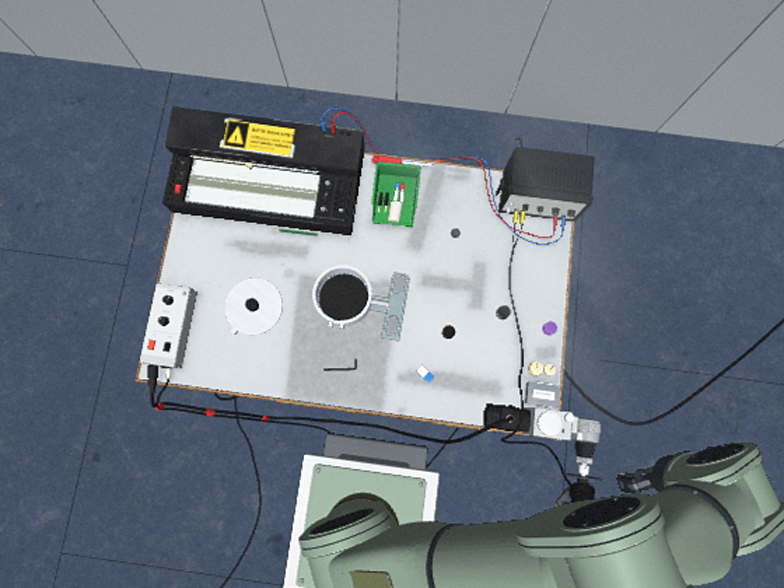

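View pics/scene0.png

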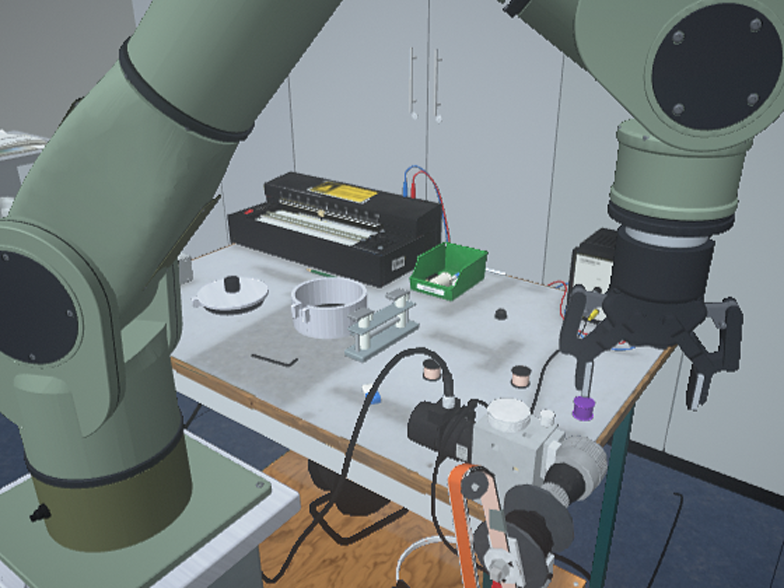

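Top view (784-px scale): pot (342,296) with its notch at (337,323), lid (253,305) with key (236,331), and vents at (391,325) and (399,283). Candidates for bobbins are: dark disc (448,332), disc (503,313), purple look-alike (549,328) and dome cap (455,233). The scene view shows copper at (431,370) and (520,376), purple at (583,408) and the dome cap at (500,314). So there are two bobbins. Next I'll measure and take a close crop.

```bash
python3 - <<'E'
from h import *
from scipy import optimize, ndimage
im,d=vision.read_camera("top"); P=cloud("top",d); ok=d>0
save("pics/crop1.png",im,(140,140,420,290),2.8)
def circ(p):
    f=lambda c:np.hypot(p[:,0]-c[0],p[:,1]-c[1])-c[2]
    return optimize.least_squares(f,[*p[:,:2].mean(0),.06],loss="soft_l1",f_scale=.002).x
def near(c,r,z0,z1):
    m=ok&(np.hypot(P[...,0]-c[0],P[...,1]-c[1])<r)&(P[...,2]>z0)&(P[...,2]<z1); return P[m]
pc=at_z("top",(243,209.4),.06); print("pot guess",pc)
q=near(pc,.085,.05,.07); print("rim pts",len(q),"z",np.median(q[:,2]))
r=np.hypot(*(q[:,:2]-pc[:2]).T); c=circ(q); print("rim circ",c)
print("notch",at_z("top",(242.2,227.9),.06), "tube",P[209,243])
lc=at_z("top",(178.9,214.2),.045); q=near(lc,.068,.015,.035); print("lid knob",lc,"disc pts",len(q),"z",np.median(q[:,2]),"cent",q[:,:2].mean(0),"minmax",(q.max(0)+q.min(0))/2)
print("lid key",at_z("top",(166.8,234.5),.016),at_z("scene",(140,213.8),.016))
print("lidknob scene",at_z("scene",(167.5,205.6),.039))
for n,z in (("vent_front_hinge",.075),("vent_front_lip",.075),("vent_rear_hinge",.075),("vent_rear_lip",.075)):
    for cm in ("top","scene"):
        pass
for uv in ((282.1,226.3),(280.4,235.3),(282.7,206.5)): print("vent top",uv,at_z("top",uv,.078),P[int(uv[1]),int(uv[0])])
for uv in ((262.5,226.4),(255.1,224.8),(290,209.4),(281.6,212.5)): print("vent scene",uv,at_z("scene",uv,.078))
# high pts near rack
m=ok&(P[...,2]>.06)&(P[...,2]<.1)&(np.hypot(P[...,0]-pc[0],P[...,1]-pc[1])<.2)&(P[...,1]<pc[1]-.09)
l,k=ndimage.label(m)
for i in range(1,k+1):
    a=P[l==i]
    if len(a)>8: print("flap blob",len(a),a.min(0),a.max(0),a.mean(0))
for uv in ((320,237),(359,223),(392,234),(325,166)):
    w=at_z("top",uv,.024); a=near(w,.03,.008,.04); print("small",uv,w,len(a),a.mean(0) if len(a) else 0, (a.min(0),a.max(0)) if len(a) else 0)
for uv in ((373.4,270.5),(308,264),(416,293)): print("bob scene",at_z("scene",uv,.012))
E
```

```text
pot guess [0.52491954 0.12479205 0.06      ]
rim pts 326 z 0.05949916605241133
rim circ [0.52379346 0.12173492 0.06675922]
notch [0.46334236 0.118155   0.06      ] tube [0.53614963 0.13061883 0.00568987]
lid knob [0.48282928 0.33633607 0.045     ] disc pts 1075 z 0.02446114525251639 cent [0.47876525 0.33531094] minmax [0.47868951 0.33557383 0.02524089]
lid key [0.41304677 0.3716686  0.016     ] [0.41716687 0.37424253 0.016     ]
lidknob scene [0.46589647 0.31376732 0.039     ]
vent top (282.1, 226.3) [ 0.48336989 -0.01118645  0.078     ] [ 0.48447295 -0.01073012  0.07688734]
vent top (280.4, 235.3) [ 0.45351096 -0.00957657  0.078     ] [ 0.45410382 -0.00817856  0.07952384]
vent top (282.7, 206.5) [ 0.54861759 -0.00457903  0.078     ] [ 0.5485453  -0.00217081  0.0850476 ]
vent scene (262.5, 226.4) [ 0.46210914 -0.02302927  0.078     ]
vent scene (255.1, 224.8) [ 0.45835469 -0.00383876  0.078     ]
vent scene (290, 209.4) [ 0.57529098 -0.02098519  0.078     ]
vent scene (281.6, 212.5) [ 0.54853703 -0.01460065  0.078     ]
flap blob 98 [ 0.53983331 -0.02475028  0.06123647] [0.58625885 0
[... 400 characters left out ...]
3753774 -0.26700308  0.024     ] 72 [ 0.53939701 -0.26797745  0.02338554] (array([ 0.51733974, -0.28303968,  0.00816337]), array([ 0.55623659, -0.24705214,  0.03136467]))
small (392, 234) [ 0.51508712 -0.38044729  0.024     ] 73 [ 0.51590294 -0.38325649  0.02359571] (array([ 0.50117824, -0.407907  ,  0.01007845]), array([ 0.52974136, -0.36805897,  0.03472553]))
small (325, 166) [ 0.72149851 -0.1310751   0.024     ] 26 [ 0.72580187 -0.13167666  0.01338414] (array([ 0.69706419, -0.14278485,  0.00807882]), array([ 0.73678387, -0.1237429 ,  0.01971061]))
bob scene [ 0.5384993  -0.27534408  0.012     ]
bob scene [ 0.47595027 -0.14249401  0.012     ]
bob scene [ 0.51225013 -0.38557085  0.012     ]
```

View pics/crop1.png

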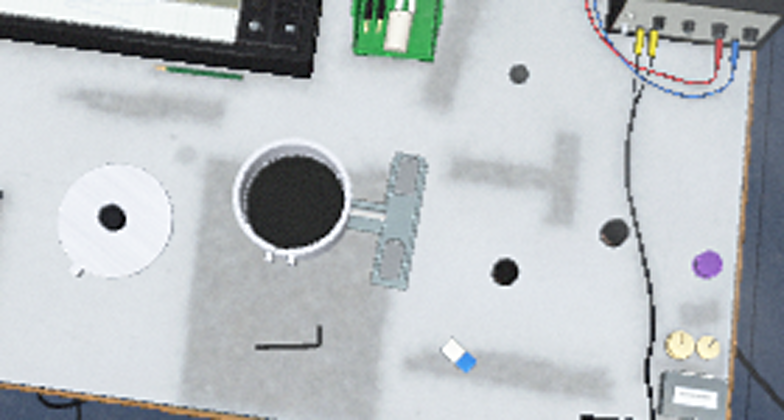

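The crop shows the two black-topped copper bobbins at (505,271) and (614,232). Purple is at (707,264) and the dome cap at (519,74). The notch cheeks are at about (280,257), and the lid key is at (79,271). Measured positions agree with the given sizes: pot centre (0.524,0.122) with yaw about -3°, lid (0.479,0.3355) with yaw about -30°, and flap tops at z 0.082. I'll start with the far bobbin.

```bash
python3 -m jog '{"rotation":[[0,0,0.1455],[0,0,0.1455],[0,0,0.1455],[0,0,0.1455],[0,0,0.1455],[0,0,0.1455],[0,0,0.1455],[0,0,0.1455]],"linear":[[39,32.5,0],[39,32.5,0],[39,32.5,0],[39,32.5,0],[39,32.5,0],[39,32.5,0],[39,32.5,0],[39,32.5,0]],"gripper":[52,52,52,52,52,52,52,52]}' 40
```

```text
clock: 2.35
eef_pos: [0.5454, -0.2617, 0.2538]
ee_rot: [179.9, 0.2, 91.7]
contact_force: [0.8, -1.6, -0.2]
width: 0.0519
```

```bash
python3 -m jog '{"rotation":[[0,0,-0.03],[0,0,0]],"linear":[[-7,-6,-40],[0,0,-40]],"gripper":[52,52]}'; cat >> h.py <<'E'
def lms(q,cams,z):
    for c in cams:
        vision.read_camera(c)
        for r in vision.landmark_of(q,c): print(c,q,np.round(r["xy"],1),round(r["confidence"],2),np.round(at_z(c,r["xy"],z),4))
E
python3 -c "
from h import *
lms('bobbin_0_mid',('scene','top'),.012)
for c in ('scene','top'):
    for r in vision.masks_of('bobbin_0_mid',c): print(c,r['bbox'],r['confidence'],r['mask'].sum(), at_z(c,r['bbox'][:2],.012 if c=='scene' else .022))
"
```

```text
clock: 2.6
eef_pos: [0.5419, -0.2646, 0.1737]
ee_rot: [179.6, 0.2, 90.4]
contact_force: [1.0, -0.3, -0.3]
width: 0.052
scene bobbin_0_mid [414.5 293.2] 0.63 [ 0.5098 -0.3834  0.012 ]
scene bobbin_0_mid [372.9 271. ] 0.5 [ 0.536  -0.2754  0.012 ]
top bobbin_0_mid [359.4 221.5] 0.41 [ 0.5451 -0.27    0.012 ]
scene [372.8, 270.2, 7.9, 17.8] 0.75 203 [ 0.53883522 -0.27370048  0.012     ]
scene [416.1, 293.0, 13.7, 16.3] 0.72 257 [ 0.51237116 -0.3857373   0.012     ]
```

```bash
python3 -m jog '{"rotation":[[0,0,0],[0,0,0],[0,0,0],[0,0,0],[0,0,0]],"linear":[[-3,-6,-40],[0,0,-40],[0,0,-35],[0,0,-20],[0,0,0]],"gripper":[52,52,52,52,52]}'
```

```text
clock: 3.52
eef_pos: [0.5427, -0.2737, 0.0459]
ee_rot: [178.9, 0.5, 90.2]
contact_force: [0.7, -0.2, 0.9]
width: 0.0523
```

```bash
python3 -m jog '{"rotation":[[0.015,-0.01,0],[0,0,0],[0,0,0],[0,0,0],[0,0,0],[0,0,0]],"linear":[[-4,2,-8],[0,0,-7],[0,0,-2],[0,0,0],[0,0,0],[0,0,0]],"gripper":[52,52,52,20,20,20]}' 40
```

```text
clock: 4.28
eef_pos: [0.54, -0.2727, 0.032]
ee_rot: [178.0, -0.2, 90.2]
contact_force: [-0.2, -0.4, 0.1]
width: 0.0261
```

```bash
python3 -m jog '{"rotation":[[0,0,0],[0,0,0],[0,0,0]],"linear":[[0,0,0],[0,0,0],[0,0,0]],"gripper":[20,20,20]}' 40; python3 -c "
from h import *
im,d=vision.read_camera('scene'); save('pics/s1.png',im,(280,160,560,340),2.8)"
```

```text
clock: 4.65
eef_pos: [0.5401, -0.2726, 0.032]
ee_rot: [178.0, -0.2, 90.2]
contact_force: [-0.8, 0.4, -1.4]
width: 0.026
```

View pics/s1.png

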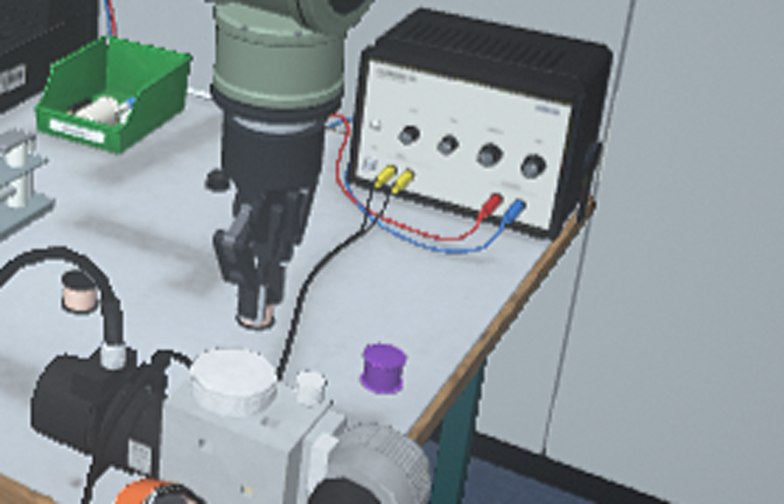

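The crop shows the bobbin held between the pads at (255,315), and the purple one untouched at (383,368). Width 26 mm is the copper winding.

```bash
python3 -m jog '{"rotation":[[0,0.035,0],[0,0,0],[0,0,0],[0,0,0],[0,0,0],[0,0,0],[0,0,0],[0,0,0]],"linear":[[0,0,50],[0,0,50],[0,20,40],[0,55,0],[-5,55,0],[-5,55,0],[-5,55,0],[0,55,0]],"gripper":[20,20,20,20,20,20,20,20]}' 40
```

```text
clock: 5.7
eef_pos: [0.5228, 0.0273, 0.1764]
ee_rot: [180.0, -0.2, 89.8]
contact_force: [1.4, 0.9, -0.7]
width: 0.0262
```

```bash
python3 -m jog '{"rotation":[[0,0,0],[0,0,0],[0,0,0]],"linear":[[0,55,0],[0,40,0],[0,0,0]],"gripper":[20,20,20]}' 40
```

```text
clock: 6.08
eef_pos: [0.5218, 0.1299, 0.1767]
ee_rot: [179.9, -0.3, 90.1]
contact_force: [-0.5, -0.7, -0.3]
width: 0.026
```

```bash
python3 -m jog '{"rotation":[[0,0,0],[0,0,0],[0,0,0],[0,0,0],[0,0,0],[0,0,0]],"linear":[[2,16,0],[0,0,-45],[0,0,-40],[0,0,-30],[0,0,-12],[0,0,0]],"gripper":[20,20,20,20,20,20]}' 40
```

```text
clock: 6.82
eef_pos: [0.5257, 0.1463, 0.0471]
ee_rot: [179.7, -0.4, 89.9]
contact_force: [0.7, 0.8, 0.3]
width: 0.0261
```

```bash
python3 -m jog '{"rotation":[[0,0,0],[0,0,0],[0,0,0],[0,0,0],[0,0,0],[0,0,0],[0,0,0],[0,0,0]],"linear":[[0,0,-6],[0,0,-1.5],[0,0,0],[0,0,0],[0,0,0],[0,0,40],[0,0,45],[0,0,50]],"gripper":[20,20,45,45,45,45,45,45]}' 40; python3 -c "
from h import *
lms('bobbin_0_mid',('scene','top'),.012)
for r in vision.masks_of('bobbin_0_mid','top'): print(r['bbox'],r['confidence'], at_z('top',r['bbox'][:2],.022))
im,d=vision.read_camera('top'); save('pics/t2.png',im,(140,140,420,290),2.8)"
```

```text
clock: 7.82
eef_pos: [0.5254, 0.1462, 0.178]
ee_rot: [179.8, -0.4, 89.9]
contact_force: [0.2, -0.3, 1.3]
width: 0.0453
scene bobbin_0_mid [417.1 291.7] 0.67 [ 0.518  -0.3856  0.012 ]
scene bobbin_0_mid [229.6 220. ] 0.45 [0.5393 0.1535 0.012 ]
top bobbin_0_mid [391.6 232. ] 0.57 [ 0.5238 -0.3816  0.012 ]
[392.4, 233.4, 5.4, 10.1] 0.67 [ 0.51763649 -0.38213394  0.022     ]
```

View pics/t2.png

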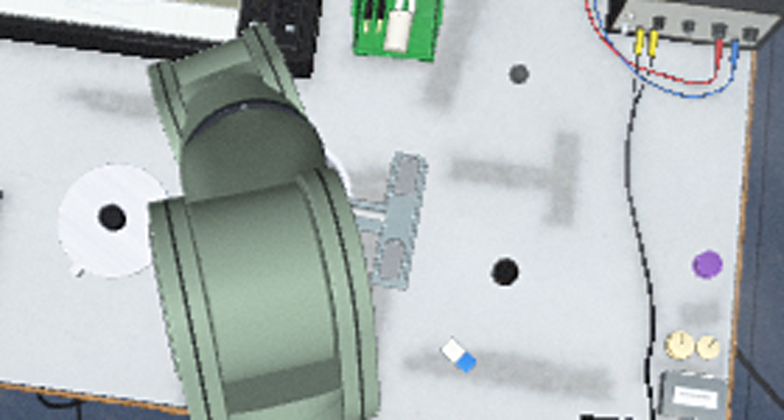

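The crop shows the remaining bobbin still at (505,271), purple at (707,264), and the first one gone from the bench. The arm covers the pot.

```bash
python3 -m jog '{"rotation":[[0,0,0],[0,0,0],[0,0,0],[0,0,0],[0,0,0],[0,0,0],[0,0,0],[0,0,0]],"linear":[[0,-50,0],[-10,-50,0],[-10,-55,0],[-10,-55,0],[-10,-50,0],[-8,-20,0],[0,0,-40],[0,0,0]],"gripper":[52,52,52,52,52,52,52,52]}' 40; python3 -c "
from h import *
lms('bobbin_0_mid',('scene',),.012)"
```

```text
clock: 9.12
eef_pos: [0.4715, -0.1417, 0.1279]
ee_rot: [-179.5, -0.5, 90.0]
contact_force: [-0.3, -1.0, 0.4]
width: 0.052
scene bobbin_0_mid [415.2 292.8] 0.61 [ 0.512 -0.384  0.012]
scene bobbin_0_mid [227.5 219.1] 0.59 [0.5401 0.1618 0.012 ]
```

```bash
python3 -m jog '{"rotation":[[0,0,0],[0,0,0],[0,0,0],[0,0,0],[0,0,0],[0,0,0],[0,0,0],[0,0,0]],"linear":[[3,0,-40],[0,0,-30],[0,0,-14],[0,0,-5],[0,0,0],[0,0,0],[0,0,0],[0,0,0]],"gripper":[52,52,52,52,20,20,20,20]}' 40
```

```text
clock: 10.22
eef_pos: [0.4799, -0.1413, 0.0461]
ee_rot: [179.8, -0.3, 90.1]
contact_force: [0.8, -0.5, -0.3]
width: 0.0243
```

```bash
python3 -m jog '{"rotation":[[0,0,0],[0,0,0],[0,0,0],[0,0,0]],"linear":[[0,0,0],[0,0,0],[0,0,0],[0,0,0]],"gripper":[52,52,52,52]}' 40; python3 -c "
from h import *
im,d=vision.read_camera('scene'); save('pics/s3.png',im,(200,180,420,340),3.2)"
```

```text
clock: 10.72
eef_pos: [0.48, -0.1413, 0.0462]
ee_rot: [179.7, -0.3, 90.1]
contact_force: [-0.4, -0.1, -0.4]
width: 0.0518
```

View pics/s3.png

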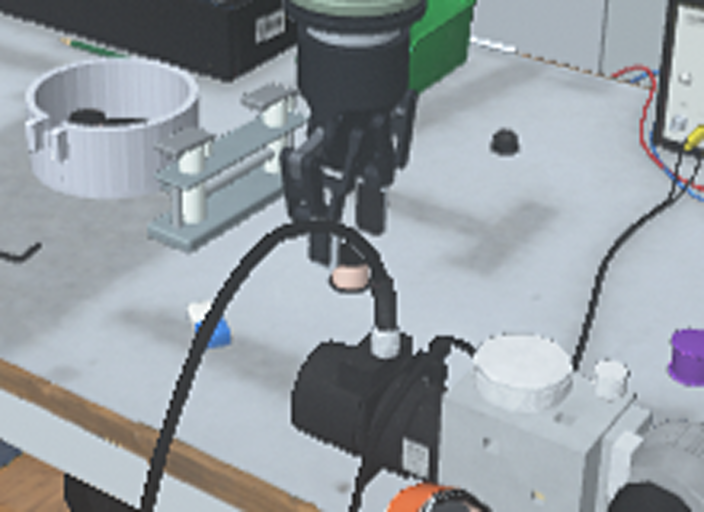

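The crop shows the bobbin standing upright under the fingers at (350,275). The first bobbin is visible in the pot at (88,117).

```bash
python3 -m jog '{"rotation":[[0,0,0],[0,0,0]],"linear":[[0,0,0],[0,0,0]],"gripper":[60,60]}' 40;python3 -c "
from h import *
print(at_z('scene',(309.4,266.5),.012))
for r in vision.masks_of('bobbin_0_mid','scene'): print(r['bbox'],r['confidence'], at_z('scene',r['bbox'][:2],.012))"
```

```text
clock: 11.02
eef_pos: [0.4799, -0.1413, 0.0462]
ee_rot: [179.7, -0.3, 90.1]
contact_force: [0.2, -0.8, 1.0]
width: 0.0601
[ 0.46889107 -0.15097929  0.012     ]
[417.0, 291.5, 14.3, 18.7] 0.62 [ 0.518551   -0.38514417  0.012     ]
```

```bash
python3 -m jog '{"rotation":[[0,0,0],[0,0,0],[0,0,0],[0,0,0],[0,0,0],[0,0,0],[0,0,0],[0,0,0]],"linear":[[-4,-2,-6],[0,0,-6],[0,0,-2],[0,0,0],[0,0,0],[0,0,0],[0,0,0],[0,0,0]],"gripper":[60,60,60,20,20,20,20,20]}' 40
```

```text
clock: 12.08
eef_pos: [0.4757, -0.1434, 0.0314]
ee_rot: [179.7, -0.3, 90.1]
contact_force: [-0.4, 0.6, 0.3]
width: 0.0268
```

```bash
python3 -m jog '{"rotation":[[0,0,0],[0,0,0],[0,0,0],[0,0,0],[0,0,0],[0,0,0],[0,0,0],[0,0,0]],"linear":[[0,0,50],[0,0,50],[0,0,40],[10,40,0],[10,50,0],[10,50,0],[10,50,0],[0,0,0]],"gripper":[20,20,20,20,20,20,20,20]}' 40;python3 -c "
from h import *
im,d=vision.read_camera('scene'); save('pics/s4.png',im,(140,140,360,300),3.2)"
```

```text
clock: 13.08
eef_pos: [0.5156, 0.0523, 0.176]
ee_rot: [179.7, -0.3, 89.9]
contact_force: [0.3, -1.4, -0.6]
width: 0.0263
```

View pics/s4.png

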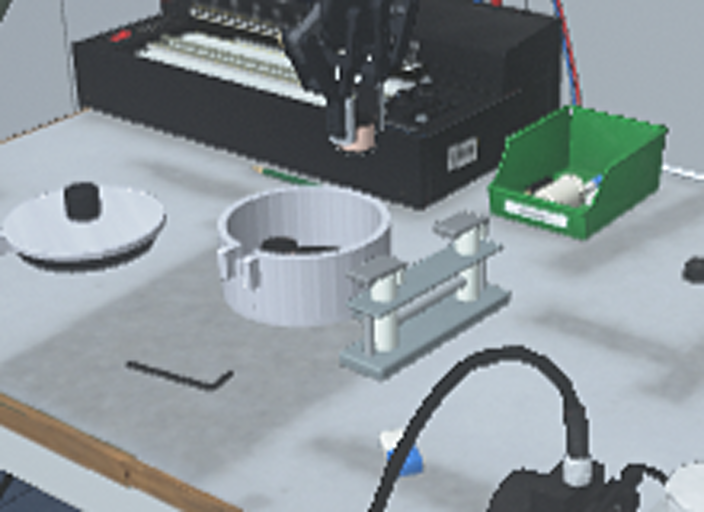

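The second bobbin is held upright at (352,140), and the first is in the pot at (280,243).

```bash
python3 -m jog '{"rotation":[[0,0,0],[0,0,0],[0,0,0],[0,0,0],[0,0,0],[0,0,0]],"linear":[[8,42,0],[0,0,0],[0,0,-45],[0,0,-40],[0,0,-25],[0,0,0]],"gripper":[20,20,20,20,20,20]}' 40
```

```text
clock: 13.88
eef_pos: [0.5236, 0.0838, 0.0634]
ee_rot: [179.7, -0.0, 89.3]
contact_force: [0.2, 0.3, 0.1]
width: 0.0261
```

```bash
python3 -m jog '{"rotation":[[0,0,0],[0,0,0],[0,0,0],[0,0,0],[0,0,0],[0,0,0],[0,0,0],[0,0,0]],"linear":[[0,11,0],[0,0,-15],[0,0,-8],[0,0,-2],[0,0,0],[0,0,0],[0,0,0],[0,0,0]],"gripper":[20,20,20,20,45,45,45,45]}' 40
```

```text
clock: 14.88
eef_pos: [0.525, 0.0944, 0.0399]
ee_rot: [179.5, -0.1, 89.2]
contact_force: [-0.6, 0.2, -0.1]
width: 0.0448
```

```bash
python3 -m jog '{"rotation":[[0,0,0],[0,0,0],[0,0,0]],"linear":[[0,0,45],[0,0,50],[0,0,50]],"gripper":[45,45,45]}' 40;python3 -c "
from h import *
print(arm.observe()['joint_positions'])"
```

```text
clock: 15.25
eef_pos: [0.5233, 0.0942, 0.1862]
ee_rot: [179.8, -0.0, 89.2]
contact_force: [-0.5, -0.4, 0.1]
width: 0.045
[ -6.88207095  42.26045168 -12.58327037  99.17110543  13.33511068
  39.8016856  -27.3300458 ]
```

```bash
python3 -m jog '{"rotation":[[0,0,-0.18],[0,0,-0.18],[0,0,-0.18],[0,0,-0.18],[0,0,-0.18],[0,0,-0.18],[0,0,-0.18],[0,0,-0.18]],"linear":[[-9,-12,0],[-9,-12,0],[-9,-12,0],[-9,-12,0],[-9,-12,0],[-9,-12,0],[-9,-12,0],[-9,-12,0]],"gripper":[45,45,45,45,45,45,45,45]}' 40
```

```text
clock: 16.25
eef_pos: [0.4504, -0.004, 0.1911]
ee_rot: [179.4, -0.3, 4.1]
contact_force: [0.8, 0.4, -0.8]
width: 0.0452
```

```bash
python3 -m jog '{"rotation":[[0,0,-0.16],[0,0,0],[0,0,0]],"linear":[[0,0,0],[0,0,-20],[0,0,0]],"gripper":[45,45,45]}' 40; python3 -c "
from h import *
for q in ('vent_front_lip','vent_front_hinge','vent_rear_lip','vent_rear_hinge'): lms(q,('scene',),.078)
im,d=vision.read_camera('scene'); save('pics/s5.png',im,(180,160,340,280),4.5)"
```

```text
clock: 16.62
eef_pos: [0.4501, -0.0046, 0.1714]
ee_rot: [179.4, -0.4, -5.6]
contact_force: [-0.4, 0.2, 0.6]
width: 0.0451
scene vent_front_lip [257.8 224.7] 0.65 [ 0.4625 -0.0087  0.078 ]
scene vent_front_hinge [262.1 225. ] 0.59 [ 0.4672 -0.0178  0.078 ]
scene vent_front_hinge [357.2 224.7] 0.23 [ 0.599  -0.1975  0.078 ]
scene vent_rear_lip [282.2 210.8] 0.47 [ 0.5573 -0.01    0.078 ]
scene vent_rear_hinge [291.1 207.5] 0.56 [ 0.5861 -0.0167  0.078 ]
```

View pics/s5.png

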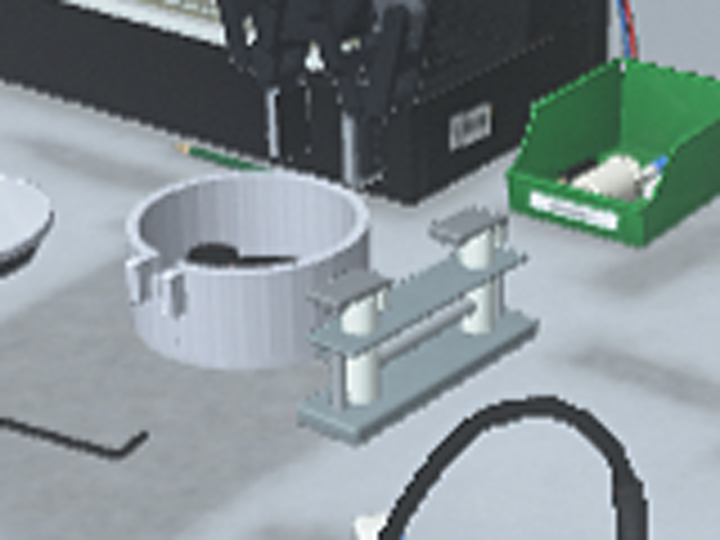

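The scene crop shows both flaps shut, front at (350,288) and rear at (468,222), with a rack plate below them. I'll check that plate's height.

```bash
python3 -c "
from h import *
d=np.load('topd.npy');P=cloud('top',d)
m=(P[...,0]>.40)&(P[...,0]<.62)&(P[...,1]>-.04)&(P[...,1]<.03)&(P[...,2]>.004)
a=P[m]; print(np.histogram(a[:,2],bins=np.arange(.004,.1,.006)))
b=a[(a[:,2]>.03)&(a[:,2]<.062)]; print(b.min(0),b.max(0))
K,R,t=cam('scene'); print(at_z('scene',(257.8,224),.081))"
```

```text
(array([114, 121,  18,   0,  10,   9,   2,  55, 172,  29,   0,   6,  61,
       125,   6]), array([0.004, 0.01 , 0.016, 0.022, 0.028, 0.034, 0.04 , 0.046, 0.052,
       0.058, 0.064, 0.07 , 0.076, 0.082, 0.088, 0.094]))
[ 0.44486797 -0.02721853  0.03153867] [0.59389008 0.027827   0.06197547]
[ 0.46074579 -0.01014854  0.081     ]
```

```bash
python3 -m jog '{"rotation":[[0,0,0.04],[0,0,0],[0,0,0],[0,0,0],[0,0,0]],"linear":[[-4,-1,-35],[0,0,-25],[0,0,-12],[0,0,0],[0,0,0]],"gripper":[45,45,45,45,45]}' 40
```

```text
clock: 17.7
eef_pos: [0.4473, -0.0056, 0.0997]
ee_rot: [179.4, -0.6, -3.2]
contact_force: [-1.0, 0.4, 1.4]
width: 0.0449
```

```bash
python3 -m jog '{"rotation":[[0,0,0],[0,0,0],[0,0,0],[0,0,0],[0,0,0],[0,0,0],[0,0,0]],"linear":[[0,0,-10],[0,0,-4],[0,0,0],[0,0,0],[0,0,0],[0,0,0],[0,0,0]],"gripper":[45,45,45,18,18,18,18]}' 30
```

```text
clock: 18.58
eef_pos: [0.4478, -0.0052, 0.0859]
ee_rot: [179.5, -0.7, -3.2]
contact_force: [0.1, 0.5, -0.7]
width: 0.0229
```

```bash
python3 -m jog '{"rotation":[[0,0,0],[0,0,0],[0,0,0],[0,0,0],[0,0,0],[0,0,0]],"linear":[[1,9,9],[0,0,0],[3.5,0,8],[0,0,0],[5.5,0,7],[0,0,0]],"gripper":[18,18,18,18,18,18]}' 25
```

```text
clock: 19.32
eef_pos: [0.4575, -0.0051, 0.1109]
ee_rot: [178.7, -0.7, -3.9]
contact_force: [0.1, -2.1, -2.1]
width: 0.023
```

I mistyped one row with a y of 9. The position reads unchanged at y -0.005 and the force is low, so I'll continue.

```bash
python3 -m jog '{"rotation":[[0,0,0],[0,0,0],[0,0,0],[0,0,0],[0,0,0],[0,0,0],[0,0,0],[0,0,0]],"linear":[[7,0,5.5],[0,0,0],[8,0,3.5],[0,0,0],[9,0,1],[0,0,0],[9,0,-1],[0,0,0]],"gripper":[18,18,18,18,18,18,18,18]}' 25;python3 -c "
from h import *
im,d=vision.read_camera('scene'); save('pics/s6.png',im,(180,160,340,280),4.5)"
```

```text
clock: 20.32
eef_pos: [0.4878, -0.0065, 0.12]
ee_rot: [178.7, -0.3, -4.0]
contact_force: [0.2, -2.3, -4.5]
width: 0.0232
```

View pics/s6.png

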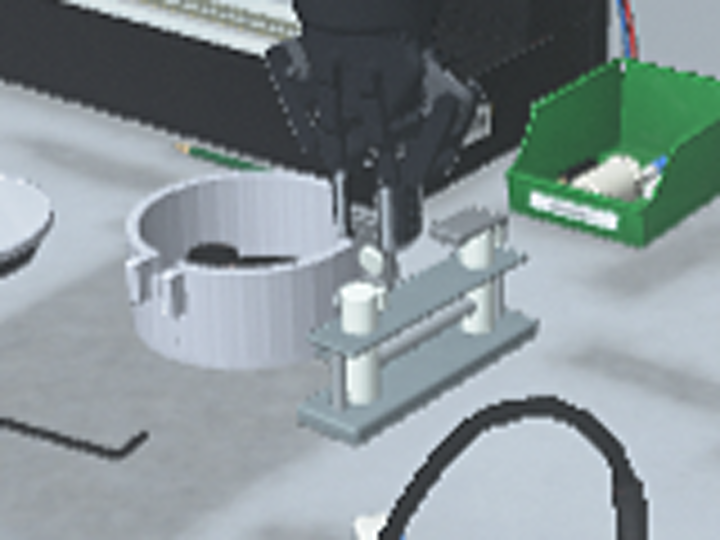

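The crop shows the front flap upright between the fingers at (380,245), with the tube mouth open at (362,295).

```bash
python3 -m jog '{"rotation":[[0,0,0],[0,0,0],[0,0,0],[0,0,0],[0,0,0],[0,0,0],[0,0,0],[0,0,0]],"linear":[[6,0,-2],[0,0,0],[0,0,0],[0,0,0],[0,0,0],[0,0,40],[0,0,40],[0,0,0]],"gripper":[18,18,45,45,45,45,45,45]}' 25
```

```text
clock: 21.38
eef_pos: [0.4941, -0.0058, 0.2005]
ee_rot: [178.7, -0.3, -4.0]
contact_force: [-0.5, 0.1, -0.9]
width: 0.0452
```

```bash
python3 -m jog '{"rotation":[[-0.01,0,0.015],[0,0,0],[0,0,0],[0,0,0]],"linear":[[26,-1,0],[26,-1,0],[3,0,0],[0,0,0]],"gripper":[45,45,45,45]}' 25
```

```text
clock: 21.88
eef_pos: [0.5496, -0.0073, 0.1987]
ee_rot: [178.2, -0.3, -3.1]
contact_force: [-0.4, 1.7, 0.3]
width: 0.0444
```

```bash
python3 -m jog '{"rotation":[[0.025,0,0],[0,0,0],[0,0,0],[0,0,0],[0,0,0],[0,0,0]],"linear":[[-2,-2.5,-40],[0,0,-35],[0,0,-25],[0,0,0],[0,0,-3],[0,0,0]],"gripper":[45,45,45,45,45,45]}' 25
```

```text
clock: 22.62
eef_pos: [0.5453, -0.0096, 0.0947]
ee_rot: [179.7, -0.2, -3.1]
contact_force: [-0.6, 1.0, 0.2]
width: 0.0452
```

```bash
python3 -m jog '{"rotation":[[0,0,0],[0,0,0],[0,0,0],[0,0,0],[0,0,0],[0,0,0],[0,0,0]],"linear":[[2,0,-7],[0,0,-2],[0,0,0],[0,0,0],[0,0,0],[0,0,0],[0,0,0]],"gripper":[45,45,18,18,18,18,18]}' 25
```

```text
clock: 23.5
eef_pos: [0.5479, -0.0094, 0.0863]
ee_rot: [179.7, -0.3, -3.1]
contact_force: [-0.6, -0.0, -0.7]
width: 0.0228
```

```bash
python3 -m jog '{"rotation":[[0,0,0],[0,0,0],[0,0,0],[0,0,0],[0,0,0],[0,0,0],[0,0,0],[0,0,0]],"linear":[[1,0,9],[0,0,0],[3.5,0,8],[0,0,0],[5.5,0,7],[0,0,0],[7,0,5.5],[0,0,0]],"gripper":[18,18,18,18,18,18,18,18]}' 25 && python3 -m jog '{"rotation":[[0,0,0],[0,0,0],[0,0,0],[0,0,0],[0,0,0],[0,0,0],[0,0,0]],"linear":[[8,0,3.5],[0,0,0],[9,0,1],[0,0,0],[9,0,-1],[5,0,-2],[0,0,0]],"gripper":[18,18,18,18,18,18,18]}' 25
```

```text
clock: 24.5
eef_pos: [0.5651, -0.01, 0.1174]
ee_rot: [179.6, -0.2, -3.1]
contact_force: [-1.1, -1.7, -0.6]
width: 0.0231
clock: 25.38
eef_pos: [0.5944, -0.0113, 0.12]
ee_rot: [179.6, 0.1, -3.2]
contact_force: [-3.4, -1.6, -3.5]
width: 0.0232
```

```bash
python3 -m jog '{"rotation":[[0,0,0],[0,0,0],[0,0,0],[0,0,0],[0,0,0],[0,0,0],[0,0,0],[0,0,0]],"linear":[[0,0,0],[0,0,0],[0,0,0],[0,0,45],[0,0,45],[-10,50,0],[-15,50,0],[-15,50,0]],"gripper":[45,45,45,45,45,45,60,60]}' 25; python3 -c "
from h import *
for uv in ((178.9,214.2),(179.5,217.6)): print(at_z('top',uv,.052))
print(at_z('top',(178.9,214.2),.039), at_z('scene',(167.5,205.6),.039))
d=np.load('topd.npy');P=cloud('top',d);a=P[(P[...,2]>.04)&(P[...,2]<.06)&(np.hypot(P[...,0]-.48,P[...,1]-.336)<.04)];print(len(a),a.mean(0),(a.min(0)+a.max(0))/2)
lms('vent_front_lip',('scene',),.11);lms('vent_rear_lip',('scene',),.11)
im,d=vision.read_camera('scene'); save('pics/s7.png',im,(140,160,340,300),3.8)"
```

```text
clock: 26.38
eef_pos: [0.5548, 0.14, 0.2136]
ee_rot: [179.6, -0.2, -3.5]
contact_force: [0.6, 0.2, -0.0]
width: 0.0598
[0.48178503 0.33456126 0.052     ]
[0.47075121 0.33052052 0.052     ]
[0.48372434 0.33785734 0.039     ] [0.46589647 0.31376732 0.039     ]
68 [0.47284445 0.33265516 0.05125412] [0.4732675  0.33317076 0.04972637]
scene vent_front_lip [265.4 207.2] 0.53 [ 0.4958 -0.0059  0.11  ]
scene vent_rear_lip [288.4 195.7] 0.69 [ 0.583  -0.0105  0.11  ]
```

View pics/s7.png

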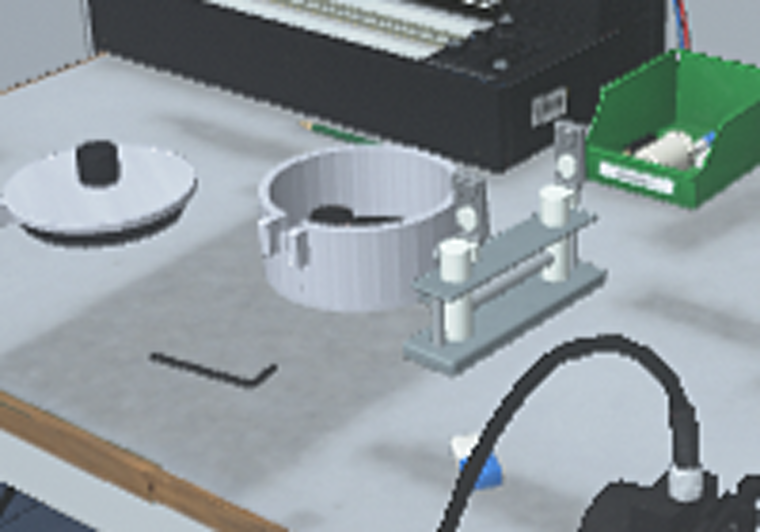

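Both flaps stand open, at (470,215) and (568,165), and the lid is at (100,185). Now on to the lid: I'll squeeze the knob in two perpendicular directions so it centres on the tool.

```bash
python3 -m jog '{"rotation":[[0,0,0],[0,0,0],[0,0,0],[0,0,0],[0,0,0],[0,0,0],[0,0,0],[0,0,0]],"linear":[[-20,50,0],[-20,50,0],[-20,50,0],[-18,40,0],[0,0,-40],[0,0,-35],[0,0,-30],[0,0,0]],"gripper":[60,60,60,60,60,60,60,60]}' 60; python3 -c "
from h import *
lms('bobbin_0_mid',('top','scene'),.02)
im,d=vision.read_camera('top'); save('pics/t8.png',im,(150,150,330,270),4)"
```

```text
clock: 27.62
eef_pos: [0.4804, 0.3246, 0.1061]
ee_rot: [179.5, -0.5, -4.3]
contact_force: [1.2, -0.2, -0.2]
width: 0.0596
top bobbin_0_mid [239. 210.] 0.65 [0.5283 0.1421 0.02  ]
top bobbin_0_mid [390.2 236.2] 0.41 [ 0.5075 -0.376   0.02  ]
scene bobbin_0_mid [415. 291.] 0.7 [ 0.5063 -0.3849  0.02  ]
scene bobbin_0_mid [228.1 219.9] 0.52 [0.5256 0.146  0.02  ]
```

View pics/t8.png

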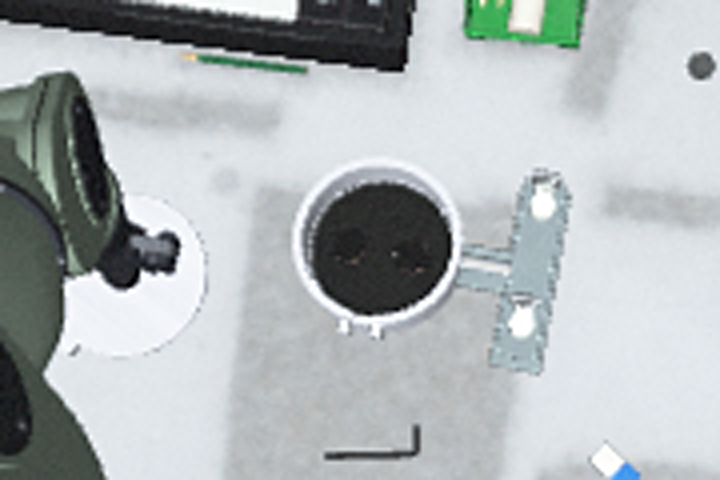

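The top crop shows both bobbins standing side by side in the pot at (350,243) and (410,252), and both tube mouths open at (543,195) and (522,315).

```bash
python3 -m jog '{"rotation":[[0,0.008,0],[0,0,0],[0,0,0],[0,0,0],[0,0,0]],"linear":[[-4,9,-15],[0,0,-18],[0,0,-12],[0,0,-3],[0,0,0]],"gripper":[60,60,60,60,60]}' 60
```

```text
clock: 28.5
eef_pos: [0.4765, 0.336, 0.0577]
ee_rot: [179.7, -0.2, -4.2]
contact_force: [-0.6, -0.7, 0.2]
width: 0.0597
```

Squeeze gently, open, turn 90°, then squeeze again.

```bash
python3 -m jog '{"rotation":[[0,0,0],[0,0,0],[0,0,0],[0,0,0],[0,0,0],[0,0,0],[0,0,0],[0,0,0]],"linear":[[0,0,-5],[0,0,-1],[0,0,0],[0,0,0],[0,0,0],[0,0,0],[0,0,0],[0,0,0]],"gripper":[60,60,22,22,22,22,22,60]}' 20
```

```text
clock: 29.5
eef_pos: [0.4769, 0.336, 0.0523]
ee_rot: [179.7, -0.2, -4.2]
contact_force: [-0.0, -0.7, 0.3]
width: 0.0463
```

```bash
python3 -m jog '{"rotation":[[0,0,0],[0,0,0],[0,0,0]],"linear":[[0,0,0],[0,0,0],[0,0,10]],"gripper":[60,60,60]}' 20; python3 -c "
from h import *
print(arm.observe()['joint_positions'])"; python3 -m jog '{"rotation":[[0,0,0.18],[0,0,0.18],[0,0,0.18],[0,0,0.18],[0,0,0.18],[0,0,0.18],[0,0,0.18],[0,0,0.18]],"linear":[[0,0,0],[0,0,0],[0,0,0],[0,0,0],[0,0,0],[0,0,0],[0,0,0],[0,0,0]],"gripper":[60,60,60,60,60,60,60,60]}' 20
```

```text
clock: 29.88
eef_pos: [0.4768, 0.3359, 0.0623]
ee_rot: [179.7, -0.2, -4.2]
contact_force: [0.2, -0.6, 0.4]
width: 0.0603
[ -45.82353001   57.89324759   14.99107663   93.07335403  -23.56134865
   32.17958189 -111.66756861]
clock: 30.88
eef_pos: [0.4787, 0.3362, 0.0686]
ee_rot: [179.5, -0.5, 80.9]
contact_force: [-0.2, -0.4, 0.5]
width: 0.06
```

```bash
python3 -m jog '{"rotation":[[0,0,0.085],[0,0,0],[0,0,0],[0,0,0],[0,0,0],[0,0,0],[0,0,0],[0,0,0]],"linear":[[-1.9,-0.2,-8],[0,0,-6],[0,0,-3],[0,0,0],[0,0,0],[0,0,0],[0,0,0],[0,0,0]],"gripper":[60,60,60,22,22,22,22,22]}' 20; python3 -c "
from h import *
print(arm.observe()['joint_positions'])"
```

```text
clock: 31.88
eef_pos: [0.4778, 0.3357, 0.0534]
ee_rot: [179.3, -0.4, 85.7]
contact_force: [0.4, -0.3, -0.8]
width: 0.0293
[-34.99732098  57.32186537  -6.5941479   93.5633531   11.78760018
  29.01419964 -53.14308298]
```

```bash
python3 -m jog '{"rotation":[[0,0,0],[0,0,0]],"linear":[[0,0,0],[0,0,0]],"gripper":[15,15]}' 80; python3 -c "
from h import *
s=arm.observe(); c=s['eef_pos']; print(c,s['ee_rot'])
for cm in ('top','scene'):
  vision.read_camera(cm)
  for q,z,o in (('lid_key',.016,c),('pot_notch',.06,(.524,.122))):
    for r in vision.landmark_of(q,cm):
      p=at_z(cm,r['xy'],z); v=p[:2]-np.array(o[:2]); print(cm,q,r['confidence'],p,'r',np.hypot(*v),'ang',np.degrees(np.arctan2(*v[::-1])))
# key and cheek tips seen in crop t8
for uv,z,o in (((150+75/4,150+351/4),.012,c),((150+344/4,150+326/4),.058,(.524,.122)),((150+377/4,150+331/4),.058,(.524,.122))):
  p=at_z('top',uv,z);v=p[:2]-np.array(o[:2]);print(p,np.hypot(*v),np.degrees(np.arctan2(*v[::-1])))
im,d=vision.read_camera('top'); P=cloud('top',d)
from scipy import optimize
m=(np.hypot(P[...,0]-.524,P[...,1]-.122)<.074)&(abs(P[...,2]-.06)<.004);q=P[m]
print(len(q),optimize.least_squares(lambda c:np.hypot(q[:,0]-c[0],q[:,1]-c[1])-c[2],[.524,.122,.066],loss='soft_l1',f_scale=.002).x)
"
```

```text
clock: 32.12
eef_pos: [0.4778, 0.3357, 0.0536]
ee_rot: [179.3, -0.4, 85.7]
contact_force: [-1.5, -0.6, 0.9]
width: 0.0274
[0.47782036 0.33569056 0.0535824 ] [179.32225328  -0.43407041  85.68523239]
top lid_key 0.42 [ 0.50087236 -0.01117832  0.016     ] r 0.34763402585207104 ang -86.19786342704377
scene lid_key 0.72 [0.41690117 0.37136194 0.016     ] r 0.0705945887031227 ang 149.6487886161899
scene pot_notch 0.93 [0.43990206 0.11237212 0.06      ] r 0.08464726359376847 ang -173.4689733661199
[0.40343164 0.36416637 0.012     ] 0.07965271217241802 159.0532813160947
[0.44909192 0.13675085 0.058     ] 0.07634662882891752 168.8598855398031
[0.44862438 0.10927722 0.058     ] 0.07644182606494818 -170.41925262432812
222 [0.5244954  0.12205118 0.06674926]
```

The key is about 26° from the notch, measured on the lid circle. I'll add another 8° on the way.

```bash
python3 -m jog '{"rotation":[[0,0,0],[0,0,0],[0,0,0],[0,0,-0.035],[0,0,-0.035],[0,0,-0.035],[0,0,-0.035],[0,0,0]],"linear":[[0,0,30],[0,0,35],[0,0,35],[9,-45,0],[9,-45,0],[9,-45,0],[9,-45,0],[0,0,0]],"gripper":[15,15,15,15,15,15,15,15]}' 80
```

```text
clock: 33.48
eef_pos: [0.514, 0.15, 0.1554]
ee_rot: [179.3, -0.4, 77.4]
contact_force: [-0.3, 0.9, -2.9]
width: 0.0273
```

```bash
python3 -m jog '{"rotation":[[0,0,0],[0,0,0],[0,0,0],[0,0,0]],"linear":[[8,-22,0],[2,-6,0],[0,0,0],[0,0,0]],"gripper":[15,15,15,15]}' 80; python3 -c "
from h import *
s=arm.observe(); print(s['eef_pos'],s['ee_rot'])
im,d=vision.read_camera('scene'); save('pics/s9.png',im,(150,110,310,250),4)"
```

```text
clock: 33.98
eef_pos: [0.5238, 0.124, 0.155]
ee_rot: [179.3, -0.5, 77.6]
contact_force: [-0.2, 0.7, -1.9]
width: 0.0273
[0.52376416 0.12399312 0.15501371] [179.33800885  -0.50399782  77.61390156]
```

View pics/s9.png

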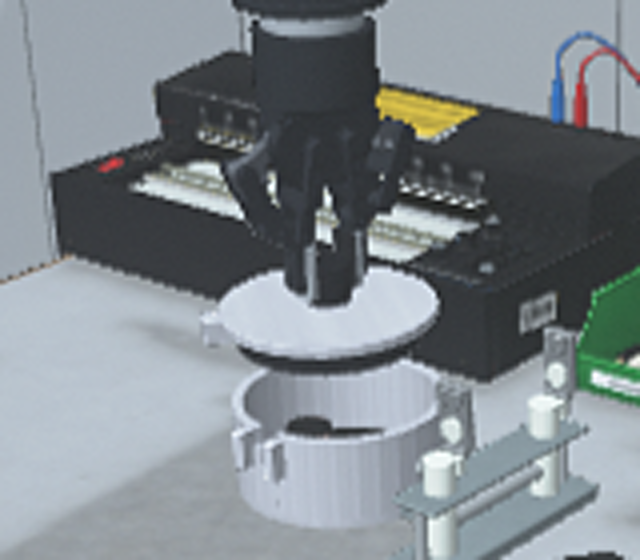

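The crop shows the lid held level over the pot with its key at (210,328), off to one side of the notch (258,452). I'll lower it slowly.

```bash
python3 -m jog '{"rotation":[[0,0,0],[0,0,0],[0,0,0],[0,0,0],[0,0,0],[0,0,0]],"linear":[[0.5,-1.8,-20],[0,0,-14],[0,0,0],[0,0,-5],[0,0,-3],[0,0,0]],"gripper":[15,15,15,15,15,15]}' 80
```

```text
clock: 34.78
eef_pos: [0.5244, 0.1242, 0.1131]
ee_rot: [179.2, -0.6, 77.7]
contact_force: [-3.2, -0.1, 3.8]
width: 0.0274
```

```bash
python3 -m jog '{"rotation":[[0,0,0],[0,0,0],[0,0,0],[0,0,0],[0,0,0],[0,0,0]],"linear":[[0,0,4],[-2,-2.5,0],[0,0,0],[0,0,-3],[0,0,-3],[0,0,0]],"gripper":[15,15,15,15,15,15]}' 80
```

```text
clock: 35.52
eef_pos: [0.5234, 0.1218, 0.1126]
ee_rot: [179.1, -0.7, 77.7]
contact_force: [-4.3, -1.0, 13.2]
width: 0.0275
```

```bash
python3 -m jog '{"rotation":[[0,0,0],[0,0,0]],"linear":[[0,0,0],[0,0,0]],"gripper":[15,15]}' 80; python3 -c "
from h import *
for i in range(6):
  vision.read_camera('scene'); s=arm.observe(); print(np.round(s['contact_force'],1),np.round(s['moment'],2),s['eef_pos'],s['ee_rot'])
im,d=vision.read_camera('top'); save('pics/t10.png',im,(190,150,310,250),6)
im,d=vision.read_camera('scene'); save('pics/s10.png',im,(190,160,310,250),6)"
```

```text
clock: 35.78
eef_pos: [0.5231, 0.1217, 0.113]
ee_rot: [179.1, -0.6, 77.7]
contact_force: [-1.9, -1.5, 9.0]
width: 0.0273
[-1.6 -1.6 10.4] [-0.16  1.15  0.02] [0.52311634 0.12169357 0.11300739] [179.08177044  -0.64072581  77.71195057]
[-1.1 -2.  10. ] [-0.15  1.15 -0.  ] [0.52310242 0.12170724 0.11300209] [179.08225074  -0.64166298  77.71484092]
[-2.7 -1.  10.4] [-0.2   1.23  0.  ] [0.52310198 0.12173269 0.1129858 ] [179.08435169  -0.64337723  77.71422474]
[-2.2 -1.   9.5] [-0.1   1.21  0.  ] [0.52311058 0.12170773 0.11299948] [179.08236234  -0.64155242  77.70999853]
[-1.3 -1.3 10.4] [-0.17  1.2  -0.02] [0.52312559 0.12170352 0.11299826] [179.08225902  -0.64251241  77.70824896]
[-2.2 -1.1 10.7] [-0.13  1.22 -0.03] [0.52310521 0.1217213  0.11300037] [179.08324405  -0.64151998  77.71416273]
```

View pics/s10.png

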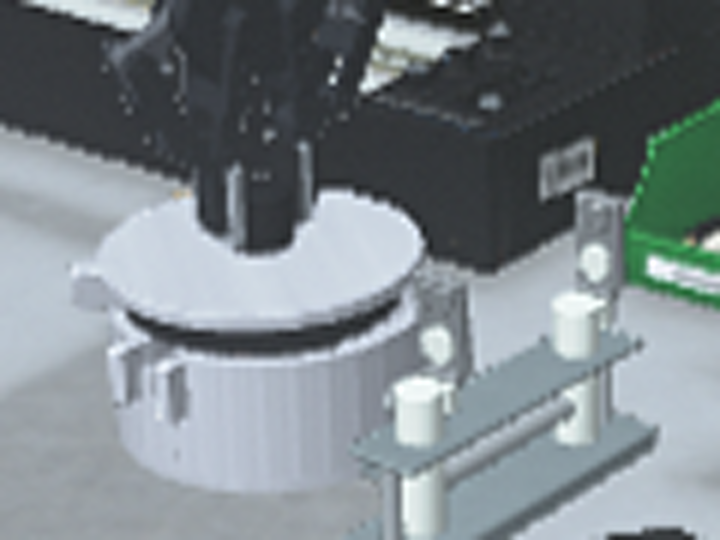

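The crop shows the lid's plug standing on the rim with its front edge still visible, so it has not entered. I'll measure the lid-to-pot offset in the top camera.

```bash
cat > lid.py <<'E'
from h import *
from scipy import optimize
def edge_fit(P,c,z0,z1,R=.085):
    v=P[(np.hypot(P[...,0]-c[0],P[...,1]-c[1])<R)&(P[...,2]>z0)&(P[...,2]<z1)][:,:2]
    a=np.degrees(np.arctan2(v[:,1]-c[1],v[:,0]-c[0]))//8; r=np.hypot(*(v-c).T)
    e=np.array([v[a==k][r[a==k].argmax()] for k in np.unique(a)]); e=e[np.hypot(*(e-c).T)>.055]
    f=optimize.least_squares(lambda p:np.hypot(*(e-p[:2]).T)-p[2],[*c,.07],loss="soft_l1",f_scale=.0015)
    return f.x,len(e)
d0=np.load("topd.npy"); P0=cloud("top",d0)
print("pot before",edge_fit(P0,np.array([.524,.122]),.056,.064))
print("lid at start",edge_fit(P0,np.array([.479,.335]),.019,.029))
im,d=vision.read_camera("top"); P=cloud("top",d); s=arm.observe(); z=s["eef_pos"][2]-.0536+.024
m=(np.hypot(P[...,0]-.524,P[...,1]-.122)<.06)&(abs(P[...,2]-z)<.01); print("disc z",z,np.median(P[m][:,2]),m.sum())
# tilt of disc plane
q=P[m]; A=np.c_[q[:,:2]-q[:,:2].mean(0),np.ones(len(q))]; print("plane",np.linalg.lstsq(A,q[:,2],rcond=None)[0])
print("lid now",edge_fit(P,s["eef_pos"][:2],z-.005,z+.006),"tcp",s["eef_pos"])
E
python3 lid.py
```

```text
pot before (array([0.52465721, 0.12235324, 0.06921328]), 44)
lid at start (array([0.47293079, 0.33361746, 0.06900856]), 46)
disc z 0.08339249075919343 nan 0
plane [0. 0. 0.]
  return _methods._mean(a, axis=axis, dtype=dtype,
  ret = ret.dtype.type(ret / rcount)
lid.py:15: RuntimeWarning: Mean of empty slice.
  q=P[m]; A=np.c_[q[:,:2]-q[:,:2].mean(0),np.ones(len(q))]; print("plane",np.linalg.lstsq(A,q[:,2],rcond=None)[0])
  ret = um.true_divide(
Traceback (most recent call last):
  File "lid.py", line 16, in <module>
    print("lid now",edge_fit(P,s["eef_pos"][:2],z-.005,z+.006),"tcp",s["eef_pos"])
                    ~~~~~~~~^^^^^^^^^^^^^^^^^^^^^^^^^^^^^^^^^^
  File "lid.py", line 6, in edge_fit
    e=np.array([v[a==k][r[a==k].argmax()] for k in np.unique(a)]); e=e[np.hypot(*(e-c).T)>.055]
                                                                                  ~^~
ValueError: operands could not be broadcast together with shapes (0,) (2,)
```

View pics/t10.png

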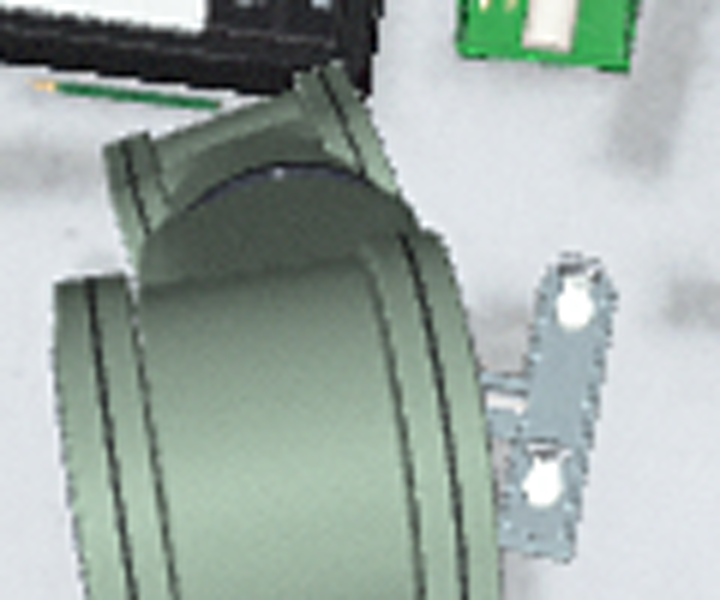

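The arm hides the pot in the top view, so I'll use the scene camera's depth instead.

```bash
sed -i '/^d0=/,$d' lid.py; python3 - <<'E'
from lid import *
P0=cloud("scene",np.load("scened.npy"))
print("pot",edge_fit(P0,np.array([.524,.122]),.056,.064))
print("lid start",edge_fit(P0,np.array([.474,.335]),.019,.029))
im,d=vision.read_camera("scene"); P=cloud("scene",d); c=arm.observe()["eef_pos"]
m=(np.hypot(P[...,0]-c[0],P[...,1]-c[1])<.065)&(P[...,2]>.07)&(P[...,2]<.096); q=P[m]; print(len(q),np.median(q[:,2]))
A=np.c_[q[:,:2]-c[:2],np.ones(len(q))]; w=optimize.least_squares(lambda x:A@x-q[:,2],[0,0,.083],loss="soft_l1",f_scale=.001).x; print("plane",w)
print("lid now",edge_fit(P,c[:2],w[2]-.005,w[2]+.006),c)
# pot rim outer wall visible now, front lower wall
for z0,z1 in ((.02,.05),):
  for Q in (P0,P):
    mm=(np.hypot(Q[...,0]-.524,Q[...,1]-.122)<.085)&(np.hypot(Q[...,0]-.524,Q[...,1]-.122)>.06)&(Q[...,2]>z0)&(Q[...,2]<z1)&(Q[...,1]<.15); e=Q[mm]
    print("wall",len(e),optimize.least_squares(lambda p:np.hypot(*(e[:,:2]-p[:2]).T)-.07,[.524,.122],loss="soft_l1",f_scale=.001).x)
E
```

```text
pot (array([0.52449192, 0.12036328, 0.07033211]), 44)
lid start (array([0.47370072, 0.33139603, 0.06987   ]), 43)
701 0.08316362897303732
plane [-0.00206922 -0.0048946   0.08310462]
lid now (array([0.5206133 , 0.12004487, 0.06913176]), 41) [0.52311031 0.12171507 0.11298701]
wall 589 [0.52240406 0.12471929]
wall 512 [0.52566079 0.12264598]
```

The scene camera puts the lid 3.9 mm too far toward -x, which matches the contact moment. I'll lift, shift +4 in x and lower again.

```bash
python3 -m jog '{"rotation":[[0,0,0],[0,0,0],[0,0,0],[0,0,0],[0,0,0],[0,0,0],[0,0,0]],"linear":[[0,0,5],[4,0,0],[0,0,0],[0,0,-4],[0,0,-3],[0,0,-2],[0,0,0]],"gripper":[15,15,15,15,15,15,15]}' 80; python3 -c "
from h import *
s=arm.observe(); print(s['eef_pos'],s['contact_force'],s['moment'])"
```

```text
clock: 37.15
eef_pos: [0.5272, 0.1217, 0.1076]
ee_rot: [179.1, -0.6, 77.7]
contact_force: [0.1, 0.2, -2.1]
width: 0.0275
[0.52716985 0.12171731 0.10762764] [ 0.12575097  0.17157454 -2.08993269] [-0.02231917  0.03875335  0.0183192 ]
```

The plug is in with no side load. I'll lower it until the key rests on the rim.

```bash
python3 -m jog '{"rotation":[[0,0,0],[0,0,0],[0,0,0],[0,0,0],[0,0,0]],"linear":[[0,0,-1.5],[0,0,0],[0,0,0],[0,0,0],[0,0,0]],"gripper":[15,15,15,15,15]}' 80; python3 - <<'E'
from lid import *
s=arm.observe(); c=s['eef_pos']; print(s['contact_force'],s['moment'])
im,d=vision.read_camera("scene"); P=cloud("scene",d)
print("lid now",edge_fit(P,c[:2],c[2]-.0346,c[2]-.0236),c)
l=edge_fit(P,c[:2],c[2]-.0346,c[2]-.0236)[0][:2]
for q,z,o in (("lid_key",.069,l),("pot_notch",.06,[.5245,.1204])):
  for r in vision.landmark_of(q,"scene"):
    v=at_z("scene",r["xy"],z)[:2]-o; print(q,r["confidence"],np.hypot(*v),np.degrees(np.arctan2(v[1],v[0]))%360)
E
```

```text
clock: 37.78
eef_pos: [0.5273, 0.1216, 0.1065]
ee_rot: [179.1, -0.6, 77.7]
contact_force: [0.0, -0.5, 0.2]
width: 0.0274
[ 0.02818816 -0.53251876  0.17243382] [2.69859446e-02 2.87683584e-01 2.86700886e-04]
lid now (array([0.52576931, 0.12050844, 0.06912461]), 41) [0.52733728 0.12164618 0.10652847]
lid_key 0.58 0.07188874932221277 127.63926225468023
pot_notch 0.75 0.08123524713499582 183.08842185419195
```

```bash
cat > st.py <<'E'
from lid import *
s=arm.observe(); c=s['eef_pos']; print(np.round(c,4),np.round(s['ee_rot'],1),np.round(s['contact_force'],1),np.round(s['moment'],2),"seat",round(c[2]-.0536-.044,4))
im,d=vision.read_camera("scene"); P=cloud("scene",d)
l=edge_fit(P,c[:2],c[2]-.0346,c[2]-.0236)[0][:2]; print("lid",l)
for q,z,o in (("lid_key",c[2]-.0376,l),("pot_notch",.06,[.5245,.1204])):
  for r in vision.landmark_of(q,"scene"):
    v=at_z("scene",r["xy"],z)[:2]-o; print(q,round(r["confidence"],2),np.hypot(*v),np.degrees(np.arctan2(v[1],v[0]))%360)
E
python3 -m jog '{"rotation":[[0,0,0.08],[0,0,0.08],[0,0,0.08],[0,0,0.08],[0,0,0]],"linear":[[0,0,-0.4],[0,0,-0.4],[0,0,-0.4],[0,0,-0.4],[0,0,0]],"gripper":[15,15,15,15,15]}' 80; python3 st.py; python3 -c "
from h import *
im,d=vision.read_camera('scene'); save('pics/s11.png',im,(190,160,310,250),6)"
```

```text
clock: 38.55
eef_pos: [0.5293, 0.1228, 0.1062]
ee_rot: [178.8, -0.8, 96.5]
contact_force: [-1.5, 0.5, 1.6]
width: 0.027
[0.5293 0.1228 0.1062] [178.8  -0.8  96.5] [-1.5  0.5  1.6] [ 0.25  0.88 -0.32] seat 0.0086
lid [0.52668431 0.12214109]
lid_key 0.65 0.06902520279653547 150.3304797888535
pot_notch 0.72 0.08009391302843628 189.26073683263064
```

View pics/s11.png

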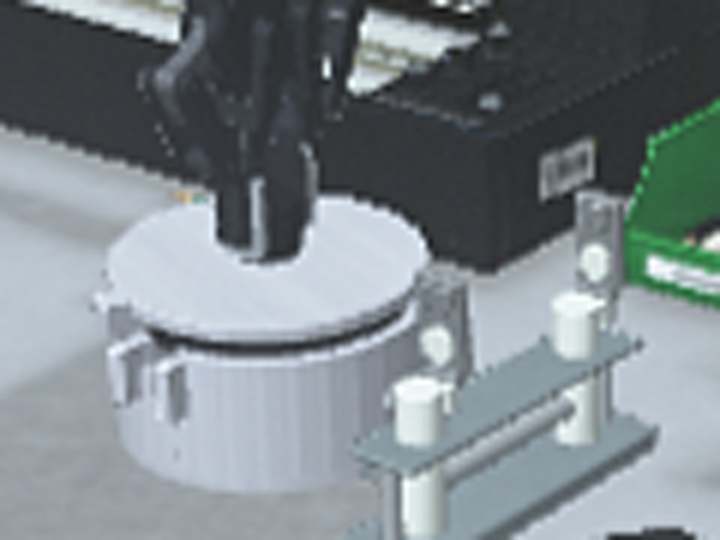

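The crop shows the lid on the rim, with the key at about (105,300) approaching the notch cheeks at (125,365) and (170,385). The TCP has drifted about 2 mm, so I'll correct that as I turn.

```bash
python3 -m jog '{"rotation":[[0,0,0],[0,0,0.05],[0,0,0.05],[0,0,0.05],[0,0,0.05],[0,0,0]],"linear":[[-2,-1.5,0],[-0.4,-0.3,-0.2],[-0.4,-0.3,-0.2],[-0.4,-0.3,-0.2],[-0.4,-0.3,-0.2],[0,0,0]],"gripper":[15,15,15,15,15,15]}' 80; python3 st.py
```

```text
clock: 39.5
eef_pos: [0.5264, 0.122, 0.1058]
ee_rot: [178.6, -0.9, 108.8]
contact_force: [1.4, 1.9, 4.5]
width: 0.0272
[0.5264 0.122  0.1058] [178.6  -0.9 108.8] [1.4 1.9 4.5] [ 0.81  0.28 -0.18] seat 0.0082
lid [0.52354879 0.12157474]
lid_key 0.66 0.06140532653254102 160.51910601437274
pot_notch 0.79 0.08981441783739282 183.66496769971644
```

```bash
python3 -m jog '{"rotation":[[0,0,0.035],[0,0,0.035],[0,0,0.035],[0,0,0.035],[0,0,0]],"linear":[[0,-0.3,-0.2],[0,-0.3,-0.2],[0,-0.3,-0.2],[0,-0.3,-0.2],[0,0,0]],"gripper":[15,15,15,15,15]}' 80; python3 st.py
```

```text
clock: 40.28
eef_pos: [0.5261, 0.1222, 0.1045]
ee_rot: [178.6, -1.1, 117.4]
contact_force: [0.5, 8.2, 0.7]
width: 0.0274
[0.5261 0.1222 0.1045] [178.6  -1.1 117.4] [0.5 8.2 0.7] [ 1.85  0.2  -0.53] seat 0.0069
lid [0.52316994 0.12240028]
lid_key 0.88 0.06585920335613092 185.01722567683586
lid_key 0.24 0.04673729552302614 37.97431805458019
pot_notch 0.97 0.0782982789827295 186.59683798494962
```

The lid has started to drop (6.9 mm) and a tangential force of 8 N has appeared, so the key is in the notch and against its far side. I'll ease back slightly and lower.

```bash
python3 -m jog '{"rotation":[[0,0,-0.015],[0,0,0],[0,0,0],[0,0,0]],"linear":[[0,0.3,-1],[0,0,-2],[0,0,-2],[0,0,0]],"gripper":[15,15,15,15]}' 80; python3 st.py
```

```text
clock: 40.92
eef_pos: [0.5257, 0.1228, 0.0988]
ee_rot: [178.6, -1.1, 116.7]
contact_force: [-0.4, 5.2, 1.4]
width: 0.0274
[0.5257 0.1228 0.0988] [178.6  -1.1 116.7] [-0.4  5.2  1.4] [ 0.96  0.18 -0.35] seat 0.0012
lid [0.5230679  0.12231547]
lid_key 0.87 0.07372415961033636 182.87728989310332
pot_notch 0.55 0.08710745977005308 191.38046276575642
```

```bash
python3 -m jog '{"rotation":[[0,0,-0.008],[0,0,0],[0,0,0],[0,0,0]],"linear":[[0,0.2,-1.5],[0,0,-1.5],[0,0,-1.5],[0,0,0]],"gripper":[15,15,15,15]}' 80; python3 st.py
```

```text
clock: 41.58
eef_pos: [0.5259, 0.123, 0.098]
ee_rot: [178.5, -1.0, 116.3]
contact_force: [-2.4, 2.8, 6.8]
width: 0.0271
[0.5259 0.123  0.098 ] [178.5  -1.  116.3] [-2.4  2.8  6.8] [ 0.35  0.95 -0.23] seat 0.0004
lid [0.52304132 0.12241201]
lid_key 0.89 0.06549750751232157 177.9934670973389
lid_key 0.74 0.14425892621411296 304.88512013732594
```

Seated. I'll release, lift, and check the level and height of the lid.

```bash
python3 -m jog '{"rotation":[[0,0,0],[0,0,0],[0,0,0],[0,0,0],[0,0,0],[0,0,0],[0,0,0],[0,0,0]],"linear":[[0,0,0],[0,0,0],[0,0,0],[0,0,0],[0,0,30],[0,0,40],[0,0,40],[0,0,0]],"gripper":[50,50,50,50,50,50,30,0]}' 30; cat > chk.py <<'E'
from lid import *
for cm in ("scene","top"):
  im,d=vision.read_camera(cm); P=cloud(cm,d)
  r=np.hypot(P[...,0]-.524,P[...,1]-.122); m=(r<.066)&(r>.02)&(P[...,2]>.055)&(P[...,2]<.085); q=P[m]
  if len(q)<100: print(cm,"hidden",len(q)); continue
  A=np.c_[q[:,:2]-[.524,.122],np.ones(len(q))]; w=optimize.least_squares(lambda x:A@x-q[:,2],[0,0,.068],loss="soft_l1",f_scale=.001).x
  l=edge_fit(P,np.array([.524,.122]),.063,.075)[0]; print(cm,"plane (top face, want .068)",w,"lid",l,len(q))
  for qn,o in (("lid_key",l[:2]),("pot_notch",l[:2])):
    for r in vision.landmark_of(qn,cm):
      v=at_z(cm,r["xy"],.06)[:2]-o; print(qn,round(r["confidence"],2),np.hypot(*v),np.degrees(np.arctan2(v[1],v[0]))%360)
E
python3 chk.py
```

```text
clock: 42.72
eef_pos: [0.5252, 0.1211, 0.2102]
ee_rot: [178.7, -0.9, 116.3]
contact_force: [-0.6, 0.3, -0.4]
width: 0.0143
scene plane (top face, want .068) [0.00259541 0.00188154 0.06744914] lid [0.52282787 0.12234097 0.06976457] 713
lid_key 0.75 0.06386991681855154 172.1382772449798
top hidden 18
```

The scene depth shows the lid level (slopes under 0.003) with its top face at 67.4 mm, against 68 expected, so it is down. Next I'll shut the vents with closed fingers, rear one first.

```bash
python3 -m jog '{"rotation":[[0,0,-0.1],[0,0,-0.1],[0,0,-0.1],[0,0,-0.1],[0,0,0],[0,0,0],[0,0,0],[0,0,0]],"linear":[[40,-40,0],[40,-40,0],[25,-40,0],[0,-13,0],[0,0,0],[0,0,-45],[0,0,-40],[0,0,0]],"gripper":[0,0,0,0,0,0,0,0]}' 30
```

```text
clock: 43.92
eef_pos: [0.6294, -0.0127, 0.1133]
ee_rot: [179.5, -1.1, 93.6]
contact_force: [0.0, 0.9, 0.8]
width: -0.0001
```

```bash
python3 -m jog '{"rotation":[[0,0,0],[0,0,0],[0,0,0],[0,0,0],[0,0,0],[0,0,0],[0,0,0],[0,0,0]],"linear":[[-12,0,0],[-10,0,0],[-10,0,0],[-10,0,0],[-10,0,0],[-10,0,0],[-8,0,0],[0,0,0]],"gripper":[0,0,0,0,0,0,0,0]}' 30; python3 -c "
from h import *
lms('vent_rear_lip',('scene',),.1)
_,d=vision.read_camera('scene');P=cloud('scene',d);m=(abs(P[...,0]-.57)<.06)&(abs(P[...,1]+.011)<.014)&(P[...,2]>.07)&(P[...,2]<.125);print(np.round(np.percentile(P[m],[5,50,95],axis=0),3))"
```

```text
clock: 44.92
eef_pos: [0.5612, -0.007, 0.125]
ee_rot: [178.7, -1.1, 94.6]
contact_force: [0.3, 0.3, 0.2]
width: -0.0001
scene vent_rear_lip [284.8 205.7] 0.46 [ 0.5471 -0.0255  0.1   ]
[[ 0.547 -0.022  0.072]
 [ 0.557 -0.014  0.102]
 [ 0.581 -0.002  0.123]]
```

```bash
python3 -m jog '{"rotation":[[0,0,0],[0,0,0],[0,0,0],[0,0,0],[0,0,0],[0,0,0],[0,0,0],[0,0,0]],"linear":[[-6,-4,0],[-4,0,-4],[0,0,-6],[0,0,-6],[0,0,-6],[0,0,-4],[0,0,-2],[0,0,0]],"gripper":[0,0,0,0,0,0,0,0]}' 30
```

```text
clock: 46.08
eef_pos: [0.5508, -0.0115, 0.1029]
ee_rot: [178.5, -0.9, 94.5]
contact_force: [-8.5, -1.3, 22.0]
width: 0.0001
```

22 N with the fingertip at z 0.081 means the rear flap is pressed shut. Front flap next.

```bash
python3 -m jog '{"rotation":[[0,0,0],[0.02,0.02,0],[0,0,0],[0,0,0],[0,0,0],[0,0,0]],"linear":[[0,0,30],[0,0,30],[-26,4,0],[0,0,0],[0,0,-30],[0,0,0]],"gripper":[0,0,0,0,0,0]}' 30
```

```text
clock: 46.82
eef_pos: [0.5254, -0.0071, 0.1332]
ee_rot: [179.6, -2.2, 94.5]
contact_force: [-1.1, 0.3, 0.1]
width: 0.0002
```

```bash
python3 -m jog '{"rotation":[[-0.035,0,0],[0,0,0],[0,0,0],[0,0,0],[0,0,0],[0,0,0],[0,0,0],[0,0,0]],"linear":[[0,0,-17],[-10,0,0],[-10,0,-1],[-10,0,-1],[-10,0,-1],[-10,0,-1],[-10,0,0],[0,0,0]],"gripper":[0,0,0,0,0,0,0,0]}' 30
```

```text
clock: 47.82
eef_pos: [0.4633, -0.0079, 0.1163]
ee_rot: [179.4, -0.2, 94.4]
contact_force: [0.4, -0.0, 0.3]
width: -0.0001
```

```bash
python3 -m jog '{"rotation":[[0,0,0],[0,0,0],[0,0,0],[0,0,0],[0,0,0],[0,0,0],[0,0,0]],"linear":[[-10,2,2],[-2,0,-4],[0,0,-5],[0,0,-4],[0,0,-3],[0,0,-2],[0,0,0]],"gripper":[0,0,0,0,0,0,0]}' 30
```

```text
clock: 48.7
eef_pos: [0.4507, -0.0058, 0.1023]
ee_rot: [179.2, -0.2, 94.4]
contact_force: [-7.9, 0.9, 40.5]
width: -0.0002
```

```bash
python3 -m jog '{"rotation":[[0,0,0],[0,0,0],[0,0,0],[0,0,0],[0,0,0],[0,0,0],[0,0,0],[0,0,0]],"linear":[[0,0,30],[0,0,50],[0,0,50],[10,-55,0],[10,-55,0],[10,-55,0],[10,-55,0],[0,-55,0]],"gripper":[0,0,0,0,0,0,0,0]}' 30; python3 -m jog '{"rotation":[[0,0,0],[0,0,0],[0,0,0]],"linear":[[0,-55,0],[0,-30,0],[0,0,0]],"gripper":[0,0,0]}'; python3 chk.py; python3 - <<'E'
from h import *
tops={}
for cm in ("scene","top"):
  im,d=vision.read_camera(cm);P=cloud(cm,d); tops[cm]=im
  for n,x,y in (("front",.4597,-.0054),("rear",.5596,-.0101)):
    m=(abs(P[...,0]-x)<.018)&(abs(P[...,1]-y)<.009)&(P[...,2]>.065)&(P[...,2]<.125);q=P[m]
    A=np.c_[q[:,:2]-[x,y],np.ones(len(q))]; print(cm,n,len(q),"slope x,y,z",np.round(np.linalg.lstsq(A,q[:,2],rcond=None)[0],4) if len(q)>5 else "")
a=cv2.resize(tops["scene"][150:280,180:340],None,fx=2.5,fy=2.5,interpolation=cv2.INTER_CUBIC); b=cv2.resize(tops["top"][150:280,190:350],None,fx=2.5,fy=2.5,interpolation=cv2.INTER_CUBIC)
cv2.imwrite("pics/fin.png",np.hstack([a,b])[:,:,::-1])
for r in vision.landmark_of("bobbin_0_mid","top"): print(r)
E
```

```text
clock: 49.7
eef_pos: [0.4924, -0.2859, 0.2362]
ee_rot: [179.0, -0.2, 94.8]
contact_force: [1.2, -0.4, 0.3]
width: -0.0001
clock: 50.08
eef_pos: [0.4905, -0.3781, 0.234]
ee_rot: [179.1, -0.2, 94.5]
contact_force: [-0.2, 0.6, -0.7]
width: 0.0005
scene plane (top face, want .068) [0.00284852 0.00205362 0.0674055 ] lid [0.52358891 0.122593   0.07003884] 725
lid_key 0.78 0.07914602426623032 183.20440767529806
pot_notch 0.58 0.07620649559744055 182.78096766872684
top plane (top face, want .068) [-0.00107396 -0.00075773  0.06837008] lid [0.52314051 0.12365919 0.06946831] 1119
lid_key 0.79 0.07093521349475058 182.05029557963675
pot_notch 0.69 0.06884350443386994 175.46638251463523
scene front 75 slope x,y,z [-0.018   0.3665  0.0782]
scene rear 70 slope x,y,z [-0.0075  0.3559  0.0786]
top front 60 slope x,y,z [ 0.015  -0.0801  0.0823]
top rear 57 slope x,y,z [-0.0158  0.0939  0.0817]
{'xy': [391.9, 232.9], 'confidence': 0.44}
```

View pics/fin.png

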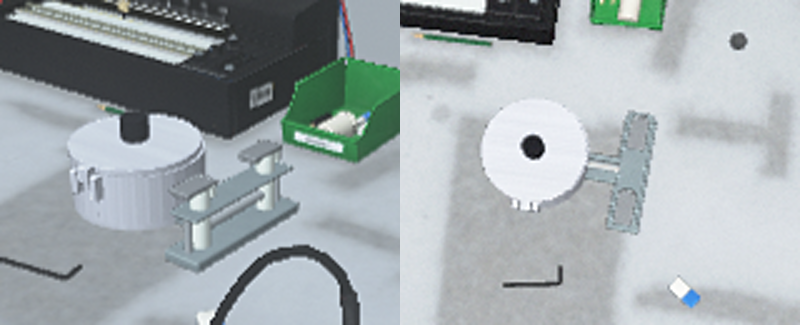

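The final view shows the lid down with its key between the cheeks at (85,185) on the left and (525,205) on the right. Both flaps lie flat at (192,188) and (260,150), and the hex key, eraser and cap are where they were. Flap slopes are under 0.02.

```bash
python3 -c "
from plant import job
print(job.sign_off())"
```

```text
the job is handed in; nothing more can be done
None
```

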